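Open the push-to-open ink cabinet at the yellow ink

ROBOT

A 6-joint arm with a two-finger parallel gripper is mounted at the origin on a cart in front of the work surface, level with it; the furniture and walls round the work are solid. World frame = base frame: x ahead of the robot, y to its left, z up, the work surface at z = 0. Lengths are in m, angles in rad, forces in N, time in s.
With the tool pointing down it reaches from about 0.25 to 0.725 m from the base axis. Payload 4 kg.
Tool frame: the origin (TCP) lies between the finger pads; the fingertips stand 11 mm ahead of it and the grasp point (between the pads) lies 8 mm behind it (bot.tip_extent is the distance from the TCP to the fingertips, in m); z points along the fingers, y is the line along which they close (so a half turn about z gives the same grasp; the last joint's range is limited). The gripper opens to 85 mm and grips with 20 to 120 N. Pads are 22 mm wide; open, the fingers measure 114 mm over their backs; the gripper's body (76 mm by 85 mm) begins 54 mm behind the grasp point. The pads swing forward as they close: fully open they stand 13 mm farther back than shut.
Start: joints at [0, 0.241, 0.005, 1.335, 0, 1.571], TCP at [0.5, -0, 0.242] pointing down, gripper open.
Joint ranges: [-2.72, 2.72], [-1.05, 1.87], [-1.09, 1.28], [-1.99, 2.15], [-1.42, 1.44], [-3.14, 3.14]. Speed limits (rad/s): [2.79, 2.79, 3.14, 3.14, 3.14, 3.14].

INTERFACE

Orientations are given as a unit quaternion [x, y, z, w].
In Python, from workcell import bot gives the robot as it stands. The module is installed in compiled form; this text tells all that it offers.
- The arm moves only by the tool drive_tool, never from a script. Its argument "rows" is a list of rows, each an object of numbers: "dx", "dy", "dz": the shift along the tool's x, y, z in units of 50 mm (1.0 is 50 mm); "wx", "wy", "wz": the turn, a rotation vector about the tool's x, y, z in units of 5 degrees (1.0 is 5 degrees); "hand": the finger opening in mm, from 0 to 85.4. A call has 1 to 20 rows; each row is the pose to reach, as a shift and turn from the pose commanded when the call began, along the tool's axes at that moment; what a row does not reach only later rows make up. A row lasts 1/10 s, in which the tool goes at most 50 mm and 8.59 degrees, less where a joint would pass 70% of its speed; a pose out of reach is approached as far as the arm can. A call with a gripper value outside its range is refused whole. The fingers move at their own pace and stop on an object; the grip force is fixed at half the most. Time passes only in rows, so rows that repeat a pose let the fingers close. It gives the time, the measured TCP pose, the force, the opening and the grip force at its end, in the units of the state.
- bot.get_obs(): the state, without advancing time (a new reading comes with each control period).
- bot.camera(name): name is "scene" or "side" or "wrist"; returns the picture (480x640x3 uint8, red, green, blue); there is no depth.
- bot.get_calibration(name): a dict with "vfov" (degrees; the focal length in pixels is half the picture's height over the tangent of half this angle, whatever the lens; pixels are square), "cx", "cy" (the principal point, pixels), "origin" and "rotation" of the camera in the world; the wrist camera has in their place "mount" (4x4, takes a point from camera to tool coordinates, whose origin is the TCP and whose axes are the flange's). Camera axes: x right, y up, looking along -z (the intrinsics and any distortion apply to the point x, -y, -z); pixel columns grow to the right and rows downward; lengths in m; the calibration is good to about 2 mm. The wrist camera is an equidistant fisheye: a pixel r from the principal point sees the ray r / f radians off the axis. A picture is of the moment at which its call begins: read the wrist's pose just before it. get_calibration takes no time and is no camera call.
- bot.job_done(): hands the job in; it is judged then, once.
Trained networks look in the newest picture that a camera, given by its name, has taken for a name from the list of things; names that differ only in an ending like _2 or _b are one class to them, and where a whole thing is asked for, a point or a joint stands for the part that bears it (a point fixed in the world has none). Each returns a list of dicts, best first, with "score" (0 to 1); they miss things now and then, are a little off and sometimes report something else, mostly with a low value. They report only what shows in the picture. A call takes as long as a camera call. They do not tell look-alikes from the thing itself.
- bot.look_for(camera, thing): "extent" ([centre column, centre row, width, height] in pixels, round what is visible of it).
- bot.outline_of(camera, thing): "region" (480x640 bool, what is visible of it) and "extent" ([centre column, centre row, width, height] in pixels, round what is visible of it).
The state is a dict: "clock": time; "joint_pos": joint angles; "joint_vel": joint speeds; "tau": joint torques, N m; "eef_pos": TCP position; "tool_rot": TCP orientation; "ft_force": force on the tool from outside, world axes, zero at the start; "ft_torque": the same for the moment, N m; "grip_width": finger opening in m; "grasp_force": force on a finger pad.
Only numpy, scipy, OpenCV 4.12 (cv2) and the standard library are available. Lean on these libraries where they do the work, as an engineer would, in place of code of your own. Each camera call takes 0.05 s, during which the arm holds its last target. There are 200 camera calls.

TASK

Open the little ink cabinet for the yellow ink: first slide the roll of masking tape along the desk, clear of the door that has the yellow bottle behind it, then gently press that door in at its free upper corner so that the touch latch lets go and it springs ajar, and swing it wide open from behind its free edge with the outside of the fingers. Grasp and lift nothing, do not let the door strike the tape roll, keep the other door shut, and leave the bottles and the things on the desk where they are.

Things in the scene. Friction and masses are not known exactly. Their poses are not given: they have to be found in the camera images.
- ink_cabinet: Fixed white two-door cabinet, clear top, clear-paned aluminium doors without handles. Carcass 140 deep (x) x 240 wide (y) x 160 mm high; origin: centre of its underside, on the desk; -x points out of the front, +y to its left seen from the robot. Doors 117.5 wide, 12 thick, top edge 157 mm up, meet at y = 0, hinged at the outer sides; shut: inner faces at x = -78, outer faces at x = -90 mm.
- left_door (a joint): Angle of the left door (cabinet y > 0), rad: 0 shut and latched, + open towards the robot (to 1.6), - pressed in (stop at -0.055, 6 mm at the free edge). Touch latch: pressing the free edge 3 to 4 mm in (about 4 N, under 6 N) frees it for good; let go, a spring throws it ajar to about 0.55 rad (edge some 60 mm out). Beyond that it swings with light friction and stays where left.
- right_door (a joint): The same for the right door (at cabinet y < 0), mirrored; positive opens.
- left_push (a point): Centre of the black rubber disc (17 mm across) on the outer face of the left door, where a hand presses: 18 mm from the free edge, 12 mm below the top edge. Moves with the door.
- right_push (a point): The same on the right door.
- left_hinge (a point): On the vertical hinge axis of the left door (cabinet x = -78, y = +119 mm), at the height of the door's top edge. The inner face of the door passes through this axis; the free edge is 117.5 mm away.
- right_hinge (a point): The same for the right door (cabinet y = -119 mm).
- yellow_ink_mid (a point): Centre of the ink bottle with yellow cap and yellow label (39 mm across, 90 high), which stands upright inside the cabinet behind one of the two doors (either one). The cabinet itself stands to the left or to the right of the grey drawer cabinet.
- blue_ink_mid (a point): Centre of the ink bottle with light blue cap and label, same size, behind the other door.
- tape_mid (a point): Centre (half-way up) of the loose roll of masking tape, cream, 104 across, 25 high, 140 g, flat on the desk before the meeting edges of the doors, in the swing of both. A door's swing reaches 118 mm from its hinge: the roll is clear of it when this point is over 171 mm from that hinge, seen from above. It may then lie before the other door.
- blue_stapler: Loose blue desk stapler, 30 x 136 x 49 mm, near the middle of the desk; a bystander. Origin on its underside.
- pocket_tape: Loose yellow and black pocket tape measure, 62 x 73 x 35 mm, near the middle of the desk; a bystander. Origin on its underside.
- pen_cup: Loose empty dark pen cup, 78 across, 96 mm high, in front of the grey drawer cabinet; a bystander. Origin on its underside.
Mind the look-alikes: they are no part of the job. Of the things like the part that bears tape_mid, leave any that is black or pink; of the rest the larger one is meant.

How it is judged:
On the way, in this order (a step that is already met when the one before it is completed fails the run):
1. the tape roll is clear of the swing of the door in front of the yellow ink, that door still shut (((y of yellow_ink_mid in the frame of ink_cabinet above 0 m and horizontal distance between tape_mid and left_hinge above 0.171 m and value of joint left_door below 0.05 rad) or (y of yellow_ink_mid in the frame of ink_cabinet below 0 m and horizontal distance between tape_mid and right_hinge above 0.171 m and value of joint right_door below 0.05 rad))), for 0.1 s.
2. that door, pressed, has sprung ajar (0.35 rad or more) (((y of yellow_ink_mid in the frame of ink_cabinet above 0 m and value of joint left_door above 0.35 rad) or (y of yellow_ink_mid in the frame of ink_cabinet below 0 m and value of joint right_door above 0.35 rad))), for 0.1 s.
At the end, for the whole second after the job is handed in: The door in front of the yellow ink stands at rest at 1.2 rad (about 70 degrees) or more; the other door is shut (within 0.05 rad); the tape roll lies flat on the desk, out of the open door's way; bottles and desk things are where they were (((y of yellow_ink_mid in the frame of ink_cabinet above 0 m and value of joint left_door above 1.2 rad and value of joint right_door below 0.05 rad and horizontal distance between tape_mid and left_hinge above 0.165 m) or (y of yellow_ink_mid in the frame of ink_cabinet below 0 m and value of joint right_door above 1.2 rad and value of joint left_door below 0.05 rad and horizontal distance between tape_mid and right_hinge above 0.165 m)) and height (world z) of tape_mid between 0.005 and 0.02 m and velocity of joint left_door between -0.1 and 0.1 rad/s and velocity of joint right_door between -0.1 and 0.1 rad/s); the robot touches nothing.
It fails at once if the tape roll is lifted or tipped instead of slid (height (world z) of tape_mid above 0.025 m or angle between tape_mid's own z axis and vertical above 0.25 rad).
It fails at once if a door strikes the tape roll (contact force between any of left_door, right_door and tape_roll above 0.5 N).
It fails at once if the door in front of the blue ink comes open ((y of yellow_ink_mid in the frame of ink_cabinet above 0 m and value of joint right_door above 0.05 rad) or (y of yellow_ink_mid in the frame of ink_cabinet below 0 m and value of joint left_door above 0.05 rad)).
It fails at once if a bottle, the stapler, the tape measure or the pen cup is moved or lifted (distance of any of yellow_ink_mid, blue_ink_mid from where it was at the start of the episode above 0.02 m or distance of any of blue_stapler, pocket_tape, pen_cup from where it was at the start of the episode above 0.03 m).
It fails at once if the door or the tape roll is squeezed in the fingers or rammed (contact force between the fingers and left_door above 35 N or contact force between the fingers and right_door above 35 N or contact force between the fingers and tape_roll above 25 N).
It also fails if it takes over 48 s, if anything falls off the work surface, if the arm or the gripper's body presses on something with over 40 N, if the wrist force passes 120 N, or if a joint passes its speed limit or range.

## Working session

There is one attempt and no reset: what is moved stays moved. The work goes in short steps, Python scripts to look and compute and a tool call to move; the robot and the scene stay as the last step left them, time stands still between calls to the robot, and variables do not carry over. Pictures are saved under pics/ and viewed, at most 10 in all, crops included, and the job is handed in when it is done.

Besides the shell and the picture viewer there is one more tool, called by a JSON object that holds its "fn" and its "kwargs". drive_tool: Moves the arm, as the interface text tells. Its arguments: {"type":"object","properties":{"rows":{"type":"array","items":{"type":"object","properties":{"dx":{"type":"number"},"dy":{"type":"number"},"dz":{"type":"number"},"wx":{"type":"number"},"wy":{"type":"number"},"wz":{"type":"number"},"hand":{"type":"number"}}}}},"required":["rows"]}

```bash
mkdir -p pics
cat > h.py <<'E'
from workcell import bot
import numpy as np, cv2
from scipy.spatial.transform import Rotation as R
def ray(cam,u,v):
    c=bot.get_calibration(cam); f=240/np.tan(np.radians(c['vfov'])/2)
    a=np.array([u-c['cx'],v-c['cy']])
    d=np.array([a[0]/f,-a[1]/f,-1])
    return np.array(c['origin']),np.array(c['rotation']).reshape(3,3)@d
def onz(cam,u,v,z):
    o,d=ray(cam,u,v); return o+d*(z-o[2])/d[2]
def proj(cam,p):
    c=bot.get_calibration(cam); f=240/np.tan(np.radians(c['vfov'])/2)
    q=np.array(c['rotation']).reshape(3,3).T@(np.array(p)-c['origin'])
    return c['cx']+f*q[0]/-q[2], c['cy']-f*q[1]/-q[2]
def snap(cam,name):
    im=bot.camera(cam); cv2.imwrite('pics/'+name+'.png',im[:,:,::-1]); return im
E
python3 - <<'E'
from h import *
snap('scene','s0');snap('side','d0')
for c in('scene','side'):
    print({k:np.round(v,3).tolist() if k!='name' else v for k,v in bot.get_calibration(c).items() if not isinstance(v,(str,dict))})
    for t in('ink_cabinet','tape_mid','yellow_ink_mid','blue_ink_mid','left_push','right_push','pen_cup','blue_stapler','pocket_tape'):
        print(c,t,[(round(d['score'],2),np.round(d['extent']).tolist()) for d in bot.look_for(c,t)][:4])
print(bot.get_obs())
E
```

```text
{'vfov': 49.308, 'cx': 323.921, 'cy': 235.716, 'origin': [-0.501, -0.539, 1.152], 'rotation': [0.353, -0.22, -0.474, 0.776]}
scene ink_cabinet [(0.73, [403.0, 258.0, 99.0, 92.0])]
scene tape_mid [(0.94, [390.0, 311.0, 32.0, 34.0]), (0.84, [453.0, 343.0, 25.0, 24.0]), (0.83, [471.0, 275.0, 25.0, 16.0]), (0.72, [241.0, 264.0, 32.0, 25.0])]
scene yellow_ink_mid []
scene blue_ink_mid []
scene left_push [(0.8, [378.0, 268.0, 45.0, 50.0]), (0.34, [418.0, 278.0, 44.0, 46.0])]
scene right_push [(0.55, [418.0, 279.0, 47.0, 49.0])]
scene pen_cup [(0.94, [302.0, 246.0, 23.0, 40.0])]
scene blue_stapler [(0.95, [268.0, 278.0, 29.0, 37.0]), (0.33, [418.0, 278.0, 46.0, 47.0])]
scene pocket_tape [(0.67, [290.0, 288.0, 23.0, 23.0]), (0.63, [419.0, 279.0, 49.0, 52.0])]
{'vfov': 56.579, 'cx': 321.071, 'cy': 234.688, 'origin': [0.323, -1.061, 0.765], 'rotation': [0.494, -0.06, -0.097, 0.862]}
side ink_cabinet [(0.81, [370.0, 301.0, 108.0, 118.0])]
side tape_mid [(0.89, [307.0, 404.0, 36.0, 40.0]), (0.85, [433.0, 373.0, 35.0, 29.0]), (0.71, [303.0, 333.0, 42.0, 36.0]), (0.62, [271.0, 236.0, 34.0, 23.0])]
[... 314 characters left out ...]
k': 1.0, 'joint_pos': array([-2.37153771e-05,  2.40580897e-01,  5.00261078e-03,  1.33517326e+00,
        6.18051701e-06,  1.57081687e+00]), 'joint_vel': array([ 0.00090503, -0.00033851,  0.00051191,  0.001164  ,  0.00040567,
        0.00264397]), 'tau': array([-1.61176041e-05, -3.72213900e+01,  2.52697259e+01,  1.15115443e-03,
       -9.19285367e-05, -2.63883507e-06]), 'eef_pos': array([ 5.00011265e-01, -1.00501545e-05,  2.42317014e-01]), 'tool_rot': array([7.07122428e-01, 7.07091133e-01, 1.80192020e-05, 1.36489667e-05]), 'ft_force': array([0.34027174, 0.62966384, 0.09107953]), 'ft_torque': array([-0.01178905,  0.00331527, -0.02025566]), 'grasp_force': 0.0, 'grip_width': 0.08543849403416447}
```

```bash
sed -i "s/np.array(c\['rotation'\]).reshape(3,3)/R.from_quat(c['rotation']).as_matrix()/" h.py
python3 - <<'E'
from h import *
a=cv2.imread('pics/s0.png')[190:370,220:500];cv2.imwrite('pics/s0c.png',cv2.resize(a,None,fx=2.8,fy=2.8,interpolation=2))
a=cv2.imread('pics/d0.png')[200:440,220:480];cv2.imwrite('pics/d0c.png',cv2.resize(a,None,fx=2.5,fy=2.5,interpolation=2))
for c,l in(('scene',[(390,311),(453,343),(471,275),(241,264),(302,246),(268,278),(290,288)]),('side',[(307,404),(433,373),(303,333),(271,236),(311,248),(265,253),(269,271)])):
    for u,v in l: print(c,u,v,onz(c,u,v,.0125).round(3))
E
```

```text
scene 390 311 [ 0.473 -0.265  0.012]
scene 453 343 [ 0.446 -0.458  0.012]
scene 471 275 [ 0.724 -0.433  0.012]
scene 241 264 [0.439 0.221 0.012]
scene 302 246 [0.602 0.093 0.012]
scene 268 278 [0.426 0.114 0.012]
scene 290 288 [0.42  0.034 0.012]
side 307 404 [ 0.439 -0.465  0.012]
side 433 373 [ 0.724 -0.446  0.012]
side 303 333 [ 0.471 -0.26   0.012]
side 271 236 [0.457 0.218 0.012]
side 311 248 [0.571 0.116 0.012]
side 265 253 [0.425 0.118 0.012]
side 269 271 [0.424 0.018 0.012]
```

View pics/s0c.png

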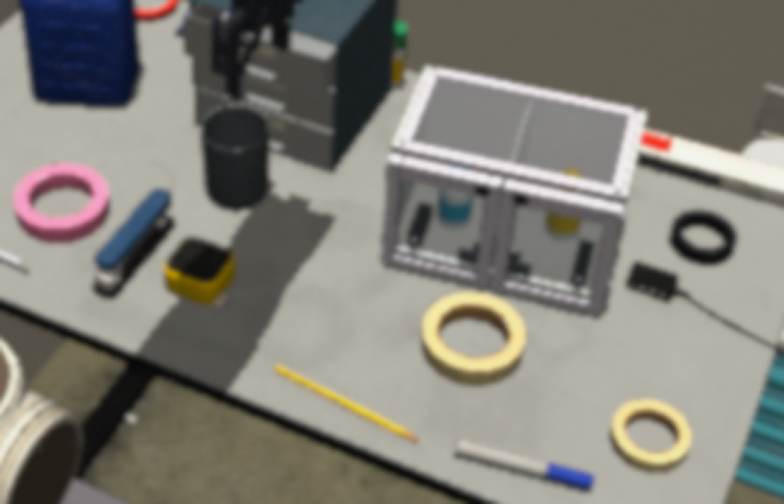

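View pics/d0c.png

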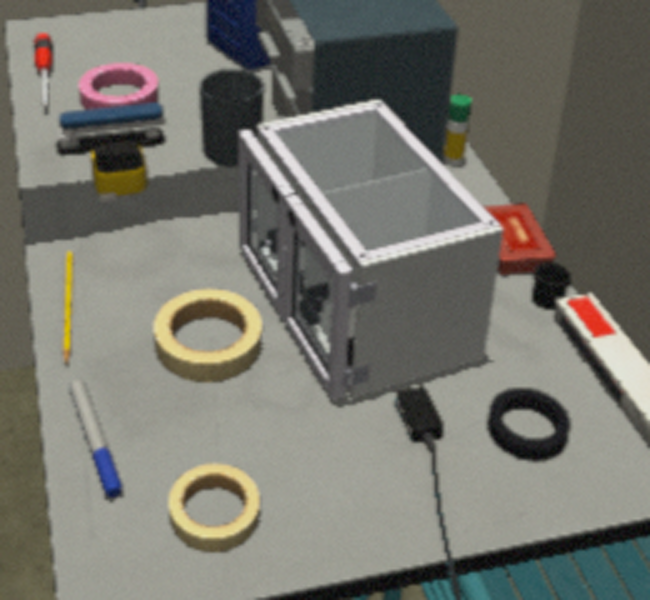

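Run:
```python
from h import *
from scipy.optimize import least_squares
S=lambda x,y:(220+x/2.8,190+y/2.8); D=lambda x,y:(220+x/2.5,200+y/2.5)
obs=[('scene',S(428,70),(.07,.12,.16)),('scene',S(645,111),(.07,-.12,.16)),('scene',S(605,314),(-.09,-.119,0.003)),('scene',S(384,264),(-.09,.119,0.003)),
('side',D(380,101),(.07,.12,.16)),('side',D(500,228),(.07,-.12,.16)),('side',D(340,404),(-.09,-.119,0.003)),('side',D(240,250),(-.09,.119,0.003)),('side',D(490,360),(.07,-.12,0)),('side',D(362,264),(-.07,-.12,.16)),('side',D(240,130),(-.09,.119,.157))]
def T(p,q): 
    c,s=np.cos(p[2]),np.sin(p[2]); return [p[0]+c*q[0]-s*q[1],p[1]+s*q[0]+c*q[1],q[2]]
f=lambda p:np.concatenate([np.array(proj(c,T(p,q)))-uv for c,uv,q in obs])
r=least_squares(f,[.65,-.25,0],loss='soft_l1');p=r.x
print(p,f(p).reshape(-1,2).round(1).tolist())
for n,q in dict(lh=(-.078,.119,.157),rh=(-.078,-.119,.157),rp=(-.09,-.019,.145),frontc=(-.09,0,0)).items(): print(n,np.round(T(p,q),3))
```

```text
[ 0.63920618 -0.2368108   0.16008538] [[-0.8, -1.8], [0.8, -0.6], [-1.3, 1.2], [-0.8, 0.7], [0.1, -1.1], [3.1, -0.2], [-1.2, 0.2], [0.0, 0.5], [-1.1, 0.3], [2.1, 0.5], [0.1, 0.5]]
lh [ 0.543 -0.132  0.157]
rh [ 0.581 -0.367  0.157]
rp [ 0.553 -0.27   0.145]
frontc [ 0.55  -0.251  0.   ]
```

{"fn": "drive_tool", "kwargs": {"rows": [{"dx":-1,"dy":-0.1,"hand":0},{"dx":-2,"dy":-0.2,"hand":0},{"dx":-3,"dy":-0.3,"hand":0},{"dx":-4,"dy":-0.4,"hand":0},{"dx":-5.2,"dy":-0.56,"hand":0},{"dx":-5.2,"dy":-0.56,"hand":0},{"dx":-5.2,"dy":-0.56,"hand":0},{"dx":-5.2,"dy":-0.56,"hand":0},{"dx":-5.2,"dy":-0.56,"hand":0}]}}

```text
invalid input at $.rows[0]: expected keys dx, dy, dz, wx, wy, wz, hand
```

```bash
cat >> h.py <<'E'
def wray(u,v,o=None):
    o=o or bot.get_obs(); c=bot.get_calibration('wrist'); f=240/np.tan(np.radians(c['vfov'])/2)
    a=np.array([u-c['cx'],v-c['cy']]); r=np.hypot(*a); t=r/f
    d=np.array([np.sin(t)*a[0]/r,-np.sin(t)*a[1]/r,-np.cos(t)]); M=np.array(c['mount']); Q=R.from_quat(o['tool_rot']).as_matrix()
    return o['eef_pos']+Q@M[:3,3],Q@M[:3,:3]@d
def wproj(p,o=None):
    o=o or bot.get_obs(); c=bot.get_calibration('wrist'); f=240/np.tan(np.radians(c['vfov'])/2)
    M=np.array(c['mount']);Q=R.from_quat(o['tool_rot']).as_matrix()
    q=Q.T@(np.array(p)-o['eef_pos']); q=M[:3,:3].T@(q-M[:3,3]); h=np.hypot(q[0],q[1]); t=np.arctan2(h,-q[2])
    return c['cx']+f*t*q[0]/h, c['cy']-f*t*q[1]/h
def CT(q,p=(.6392,-.2368,.1601)):
    c,s=np.cos(p[2]),np.sin(p[2]); return [p[0]+c*q[0]-s*q[1],p[1]+s*q[0]+c*q[1],q[2]]
E
python3 - <<'E'
from h import *
o=bot.get_obs(); im=snap('wrist','w0'); print(o['eef_pos'],o['grip_width'],bot.tip_extent)
for d in bot.look_for('wrist','tape_mid'):
    u,v=d['extent'][:2]; a,b=wray(u,v,o); print(d['score'],np.round(d['extent']),(a+b*(.0125-a[2])/b[2]).round(3))
for q in [(-.09,0,.157),(-.09,-.119,.157),(-.09,.119,.157),(-.09,-.018,.145),(.07,0,.16)]: 
    P=np.round(wproj(CT(q),o)).astype(int);print(q,P);cv2.circle(im,tuple(int(i) for i in P),3,(255,0,0),-1)
cv2.imwrite('pics/w0m.png',im[:,:,::-1])
E
```

```text
[ 5.00011265e-01 -1.00501545e-05  2.42317014e-01] 0.08543849403416447 0.011
0.93 [263.  20. 102.  41.] [0.444 0.19  0.013]
0.85 [299. 388.  73.  24.] [ 0.474 -0.217  0.013]
(-0.09, 0, 0.157) [373 500]
(-0.09, -0.119, 0.157) [380 550]
(-0.09, 0.119, 0.157) [362 417]
(-0.09, -0.018, 0.145) [373 500]
(0.07, 0, 0.16) [528 465]
```

View pics/w0m.png

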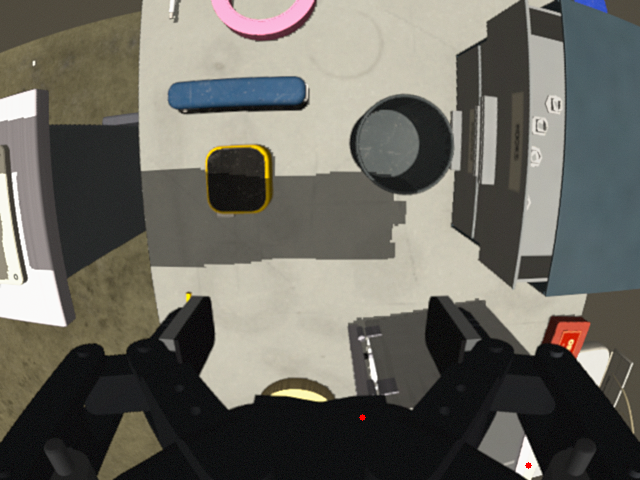

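{"fn": "drive_tool", "kwargs": {"rows": [{"dx":-1,"dy":-0.1,"dz":0,"wx":0,"wy":0,"wz":0,"hand":0},{"dx":-2,"dy":-0.2,"dz":0,"wx":0,"wy":0,"wz":0,"hand":0},{"dx":-3,"dy":-0.4,"dz":0,"wx":0,"wy":0,"wz":0,"hand":0},{"dx":-4,"dy":-0.6,"dz":0,"wx":0,"wy":0,"wz":0,"hand":0},{"dx":-5,"dy":-0.6,"dz":0,"wx":0,"wy":0,"wz":0,"hand":0},{"dx":-6,"dy":-0.6,"dz":0,"wx":0,"wy":0,"wz":0,"hand":0},{"dx":-7,"dy":-0.6,"dz":0,"wx":0,"wy":0,"wz":0,"hand":0},{"dx":-7,"dy":-0.6,"dz":0,"wx":0,"wy":0,"wz":0,"hand":0},{"dx":-7,"dy":-0.6,"dz":0,"wx":0,"wy":0,"wz":0,"hand":0},{"dx":-7,"dy":-0.6,"dz":0,"wx":0,"wy":0,"wz":0,"hand":0}]}}

```text
clock: 2.1
eef_pos: [0.4699, -0.3492, 0.2421]
tool_rot: [0.707, 0.707, 0.0, -0.001]
ft_force: [-0.4, 0.6, 0.4]
grip_width: -0.0001
grasp_force: 0.0
```

Run:
```python
from h import *
o=bot.get_obs(); im=snap('wrist','w1'); print(o['eef_pos'],o['grip_width'],o['ft_force'])
for d in bot.look_for('wrist','tape_mid'):
    u,v=d['extent'][:2]; a,b=wray(u,v,o); print(d['score'],np.round(d['extent']),(a+b*(.0125-a[2])/b[2]).round(3))
for q in [(-.09,0,.157),(-.09,-.119,.157),(-.09,.119,.157),(-.07,0,.16),(.07,0,.16)]: 
    P=np.round(wproj(CT(q),o)).astype(int);print(q,P);cv2.circle(im,tuple(int(i) for i in P),2,(255,0,0),-1)
cv2.imwrite('pics/w1m.png',im[:,:,::-1])
```

```text
[ 0.46990193 -0.34917408  0.24209862] -0.00011965328727357286 [-0.37449035  0.59889004  0.36961773]
0.69 [284. 307.  59.  60.] [ 0.431 -0.455  0.013]
0.62 [322. 117. 112. 109.] [ 0.471 -0.259  0.013]
0.59 [533. 285.  51.  47.] [ 0.722 -0.436  0.012]
(-0.09, 0, 0.157) [456  95]
(-0.09, -0.119, 0.157) [471 280]
(-0.09, 0.119, 0.157) [418 -75]
(-0.07, 0, 0.16) [487  93]
(0.07, 0, 0.16) [638  93]
```

View pics/w1m.png

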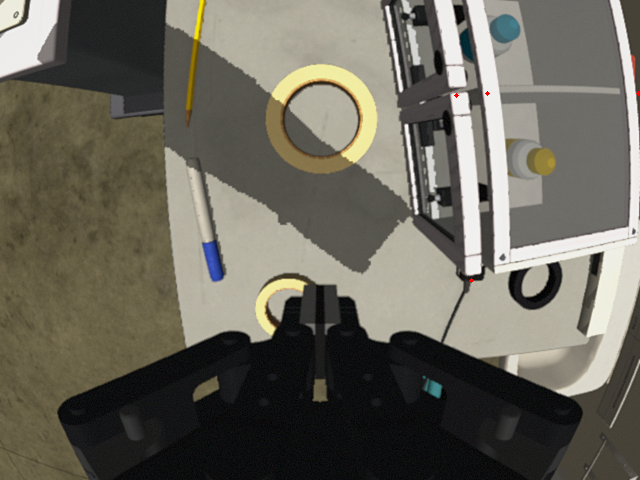

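Run:
```python
from h import *
for n,(u,v),z in [('gap outer',(445,96),.157),('right outer end',(463,270),.157),('right inner end',(481,268),.157),('disc',(446,121),.145),('carcass fr right',(498,265),.16),('carc at mid',(481,93),.16),('tape',(322,119),.02)]:
    a,b=wray(u,v); print(n,(a+b*(z-a[2])/b[2]).round(4))
for q in [(-.09,0,.157),(-.09,-.119,.157),(-.078,-.119,.157),(-.09,-.018,.145),(-.07,-.12,.16),(-.07,0,.16)]: print(np.round(CT(q),4))
```

```text
gap outer [ 0.5437 -0.2516  0.157 ]
right outer end [ 0.563  -0.3609  0.157 ]
right inner end [ 0.5762 -0.3598  0.157 ]
disc [ 0.5487 -0.266   0.145 ]
carcass fr right [ 0.5873 -0.3569  0.16  ]
carc at mid [ 0.5664 -0.2478  0.16  ]
tape [ 0.4712 -0.2605  0.02  ]
[ 0.5504 -0.2511  0.157 ]
[ 0.5693 -0.3686  0.157 ]
[ 0.5812 -0.3667  0.157 ]
[ 0.5532 -0.2689  0.145 ]
[ 0.5892 -0.3664  0.16  ]
[ 0.5701 -0.248   0.16  ]
```

{"fn": "drive_tool", "kwargs": {"rows": [{"dx":0.9,"dy":0,"dz":0,"wx":0,"wy":0,"wz":0,"hand":0},{"dx":1.75,"dy":0,"dz":0,"wx":0,"wy":0,"wz":0,"hand":0},{"dx":1.75,"dy":0,"dz":0.8,"wx":0,"wy":0,"wz":0,"hand":0},{"dx":1.75,"dy":0,"dz":1.6,"wx":0,"wy":0,"wz":0,"hand":0},{"dx":1.75,"dy":0,"dz":2.4,"wx":0,"wy":0,"wz":0,"hand":0},{"dx":1.75,"dy":0,"dz":3.2,"wx":0,"wy":0,"wz":0,"hand":0},{"dx":1.75,"dy":0,"dz":3.8,"wx":0,"wy":0,"wz":0,"hand":0},{"dx":1.75,"dy":0,"dz":4.2,"wx":0,"wy":0,"wz":0,"hand":0},{"dx":1.75,"dy":0,"dz":4.4,"wx":0,"wy":0,"wz":0,"hand":0},{"dx":1.75,"dy":0,"dz":4.4,"wx":0,"wy":0,"wz":0,"hand":0}]}}

```text
clock: 3.2
eef_pos: [0.4694, -0.261, 0.0215]
tool_rot: [0.707, 0.708, -0.0, -0.001]
ft_force: [-0.3, 0.7, 1.4]
grip_width: -0.0003
grasp_force: 0.0
```

{"fn": "drive_tool", "kwargs": {"rows": [{"dx":0.15,"dy":0,"dz":0,"wx":0,"wy":0,"wz":0,"hand":0},{"dx":0.3,"dy":0,"dz":0,"wx":0,"wy":0,"wz":0,"hand":0},{"dx":0.4,"dy":0,"dz":0,"wx":0,"wy":0,"wz":0,"hand":0},{"dx":0.5,"dy":0,"dz":0,"wx":0,"wy":0,"wz":0,"hand":0},{"dx":0.6,"dy":-0.02,"dz":0,"wx":0,"wy":0,"wz":0,"hand":0},{"dx":0.75,"dy":-0.04,"dz":0,"wx":0,"wy":0,"wz":0,"hand":0},{"dx":0.9,"dy":-0.07,"dz":0,"wx":0,"wy":0,"wz":0,"hand":0},{"dx":1.05,"dy":-0.1,"dz":0,"wx":0,"wy":0,"wz":0,"hand":0},{"dx":1.2,"dy":-0.12,"dz":0,"wx":0,"wy":0,"wz":0,"hand":0},{"dx":1.35,"dy":-0.14,"dz":0,"wx":0,"wy":0,"wz":0,"hand":0},{"dx":1.5,"dy":-0.16,"dz":0,"wx":0,"wy":0,"wz":0,"hand":0},{"dx":1.65,"dy":-0.18,"dz":0,"wx":0,"wy":0,"wz":0,"hand":0},{"dx":1.8,"dy":-0.2,"dz":0,"wx":0,"wy":0,"wz":0,"hand":0},{"dx":1.9,"dy":-0.2,"dz":0,"wx":0,"wy":0,"wz":0,"hand":0},{"dx":2.0,"dy":-0.2,"dz":0,"wx":0,"wy":0,"wz":0,"hand":0},{"dx":2.0,"dy":-0.2,"dz":0,"wx":0,"wy":0,"wz":0,"hand":0}]}}

```text
clock: 4.8
eef_pos: [0.4598, -0.1616, 0.0222]
tool_rot: [0.707, 0.707, 0.0, -0.0]
ft_force: [0.3, -0.5, 0.3]
grip_width: 0.0
grasp_force: 0.0
```

{"fn": "drive_tool", "kwargs": {"rows": [{"dx":-0.2,"dy":0,"dz":0,"wx":0,"wy":0,"wz":0,"hand":0},{"dx":-0.4,"dy":0,"dz":0,"wx":0,"wy":0,"wz":0,"hand":0},{"dx":-0.4,"dy":0,"dz":-0.6,"wx":0,"wy":0,"wz":0,"hand":0},{"dx":-0.4,"dy":0,"dz":-1.4,"wx":0,"wy":0,"wz":0,"hand":0},{"dx":-0.5,"dy":0,"dz":-2.3,"wx":0,"wy":0,"wz":0,"hand":0},{"dx":-1.3,"dy":0,"dz":-3.2,"wx":0,"wy":0,"wz":0,"hand":0},{"dx":-2.1,"dy":0,"dz":-4,"wx":0,"wy":0,"wz":0,"hand":0},{"dx":-3,"dy":0,"dz":-4.4,"wx":0,"wy":0,"wz":0,"hand":0},{"dx":-3.8,"dy":0.2,"dz":-4.4,"wx":0,"wy":0,"wz":0,"hand":0},{"dx":-3.8,"dy":0.2,"dz":-4.4,"wx":0,"wy":0,"wz":0,"hand":0},{"dx":-3.8,"dy":0.2,"dz":-4.4,"wx":0,"wy":0,"wz":0,"hand":0}]}}

```text
clock: 5.9
eef_pos: [0.4692, -0.3547, 0.2415]
tool_rot: [0.708, 0.706, 0.0, -0.0]
ft_force: [0.1, 0.2, 0.2]
grip_width: 0.0001
grasp_force: 0.0
```

Run:
```python
from h import *
o=bot.get_obs(); im=snap('wrist','w2'); print(o['clock'],o['eef_pos'])
for d in bot.look_for('wrist','tape_mid'):
    u,v=d['extent'][:2]; a,b=wray(u,v,o);p=(a+b*(.0125-a[2])/b[2]); print(d['score'],np.round(d['extent']),p.round(3),np.hypot(*(p[:2]-[.577,-.364])))
```

```text
5.9 [ 0.46923852 -0.35469958  0.2415114 ]
0.91 [538. 278.  48.  55.] [ 0.726 -0.433  0.013] 0.1639715519560253
0.89 [312.  46. 114.  93.] [ 0.462 -0.194  0.013] 0.2057612252082991
0.73 [288. 302.  56.  62.] [ 0.434 -0.455  0.013] 0.16927713365612307
```

{"fn": "drive_tool", "kwargs": {"rows": [{"dx":0.8,"dy":0.3,"dz":0,"wx":0,"wy":0,"wz":-0.8,"hand":0},{"dx":1.5,"dy":0.7,"dz":0.3,"wx":0,"wy":0,"wz":-1.83,"hand":0},{"dx":1.5,"dy":0.7,"dz":1,"wx":0,"wy":0,"wz":-1.83,"hand":0},{"dx":1.5,"dy":0.7,"dz":1.6,"wx":0,"wy":0,"wz":-1.83,"hand":0},{"dx":1.5,"dy":0.7,"dz":1.87,"wx":0,"wy":0,"wz":-1.83,"hand":0},{"dx":1.5,"dy":0.7,"dz":1.87,"wx":0,"wy":0,"wz":-1.83,"hand":0},{"dx":1.5,"dy":0.7,"dz":1.87,"wx":0,"wy":0,"wz":-1.83,"hand":0}]}}

```text
clock: 6.7
eef_pos: [0.5048, -0.2764, 0.1491]
tool_rot: [0.648, 0.762, -0.0, -0.0]
ft_force: [1.9, 0.0, 0.7]
grip_width: 0.0001
grasp_force: 0.0
```

Run:
```python
from h import *
o=bot.get_obs(); print(o['eef_pos'],o['ft_force'],R.from_quat(o['tool_rot']).as_matrix().round(3).tolist())
im=snap('wrist','w3'); cv2.imwrite('pics/w3c.png',cv2.resize(im[60:360,240:640,::-1],None,fx=2,fy=2))
```

```text
[ 0.50483423 -0.27640201  0.14911708] [1.88450631 0.04771948 0.65779375] [[-0.16, 0.987, -0.0], [0.987, 0.16, 0.0], [0.0, -0.0, -1.0]]
```

View pics/w3c.png

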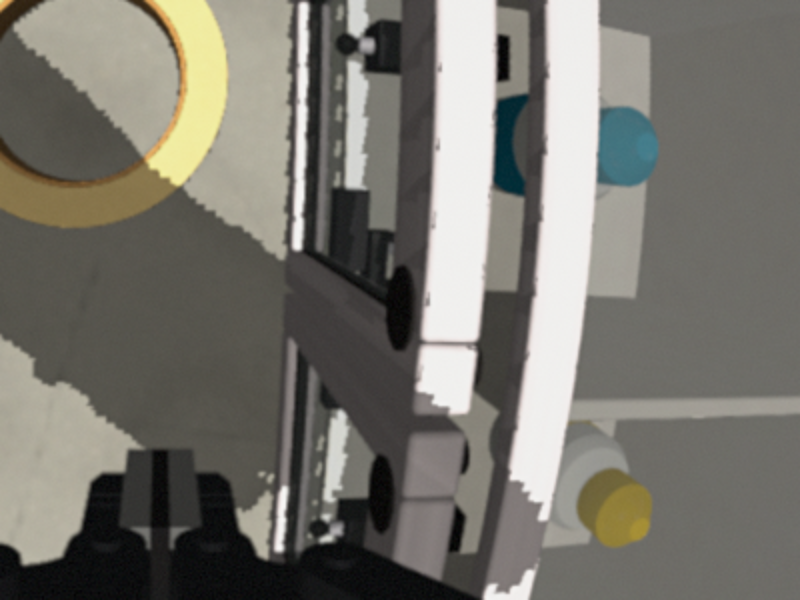

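Run:
```python
from h import *
o=bot.get_obs();Q=R.from_quat(o['tool_rot']).as_matrix()
for n,(u,v),z in [('disc',(381,495),.145),('gap',(410,420),.157),('rdoor corner',(405,435),.157),('fing tip L',(124,452),.138),('fing tip R',(196,452),.138)]:
    a,b=wray(240+u/2,60+v/2,o);p=a+b*(z-a[2])/b[2]; print(n,p.round(4),'tool mm',(1000*Q.T@(p-o['eef_pos'])).round(1))
```

```text
disc [ 0.5501 -0.269   0.145 ] tool mm [ 0.7 45.4  5. ]
gap [ 0.5468 -0.2482  0.157 ] tool mm [21.8 45.4 -7. ]
rdoor corner [ 0.5466 -0.2512  0.157 ] tool mm [18.9 44.8 -7. ]
fing tip L [ 0.4957 -0.2702  0.138 ] tool mm [ 8.3 -8.5 11.9]
fing tip R [ 0.5106 -0.2678  0.138 ] tool mm [ 8.3  6.6 11.9]
```

{"fn": "drive_tool", "kwargs": {"rows": [{"dx":0,"dy":0.2,"dz":0,"wx":0,"wy":0,"wz":0,"hand":0},{"dx":0,"dy":0.4,"dz":0,"wx":0,"wy":0,"wz":0,"hand":0},{"dx":0,"dy":0.6,"dz":0,"wx":0,"wy":0,"wz":0,"hand":0},{"dx":0,"dy":0.68,"dz":0,"wx":0,"wy":0,"wz":0,"hand":0},{"dx":0,"dy":0.7,"dz":0,"wx":0,"wy":0,"wz":0,"hand":0},{"dx":0,"dy":0.7,"dz":0,"wx":0,"wy":0,"wz":0,"hand":0}]}}

```text
clock: 7.35
eef_pos: [0.5393, -0.272, 0.1487]
tool_rot: [0.648, 0.761, -0.0, -0.0]
ft_force: [-2.4, -0.1, 2.4]
grip_width: -0.0002
grasp_force: 1.3
```

{"fn": "drive_tool", "kwargs": {"rows": [{"dx":0,"dy":0.02,"dz":0,"wx":0,"wy":0,"wz":0,"hand":0},{"dx":0,"dy":0.04,"dz":0,"wx":0,"wy":0,"wz":0,"hand":0},{"dx":0,"dy":0.04,"dz":0,"wx":0,"wy":0,"wz":0,"hand":0}]}}

```text
clock: 7.65
eef_pos: [0.5411, -0.2716, 0.1487]
tool_rot: [0.649, 0.761, -0.0, -0.0]
ft_force: [-3.4, 0.4, 3.6]
grip_width: 0.0001
grasp_force: 1.7
```

{"fn": "drive_tool", "kwargs": {"rows": [{"dx":0,"dy":0.02,"dz":0,"wx":0,"wy":0,"wz":0,"hand":0},{"dx":0,"dy":0.04,"dz":0,"wx":0,"wy":0,"wz":0,"hand":0},{"dx":0,"dy":0.04,"dz":0,"wx":0,"wy":0,"wz":0,"hand":0}]}}

```text
clock: 7.95
eef_pos: [0.5429, -0.2712, 0.1487]
tool_rot: [0.648, 0.761, -0.0, -0.001]
ft_force: [-4.9, -0.0, 1.9]
grip_width: -0.0003
grasp_force: 2.6
```

{"fn": "drive_tool", "kwargs": {"rows": [{"dx":0,"dy":0.02,"dz":0,"wx":0,"wy":0,"wz":0,"hand":0},{"dx":0,"dy":0.02,"dz":0,"wx":0,"wy":0,"wz":0,"hand":0}]}}

```text
clock: 8.15
eef_pos: [0.543, -0.2711, 0.1487]
tool_rot: [0.649, 0.761, -0.001, -0.001]
ft_force: [-7.4, -0.6, 3.3]
grip_width: 0.0001
grasp_force: 3.7
```

{"fn": "drive_tool", "kwargs": {"rows": [{"dx":0,"dy":-0.2,"dz":0,"wx":0,"wy":0,"wz":0,"hand":0},{"dx":0,"dy":-0.7,"dz":0,"wx":0,"wy":0,"wz":0,"hand":0},{"dx":0,"dy":-1.3,"dz":0,"wx":0,"wy":0,"wz":0,"hand":0},{"dx":0,"dy":-2,"dz":0,"wx":0,"wy":0,"wz":0,"hand":0},{"dx":0,"dy":-2.4,"dz":0,"wx":0,"wy":0,"wz":0,"hand":0},{"dx":0,"dy":-2.4,"dz":-0.6,"wx":0,"wy":0,"wz":0,"hand":0},{"dx":0,"dy":-2.4,"dz":-1.4,"wx":0,"wy":0,"wz":0,"hand":0},{"dx":0,"dy":-2.4,"dz":-1.8,"wx":0,"wy":0,"wz":0,"hand":0},{"dx":0,"dy":-2.4,"dz":-1.8,"wx":0,"wy":0,"wz":0,"hand":0}]}}

```text
clock: 9.05
eef_pos: [0.4285, -0.2917, 0.2429]
tool_rot: [0.648, 0.761, 0.001, 0.005]
ft_force: [1.0, 0.6, -0.1]
grip_width: -0.0001
grasp_force: 0.0
```

Run:
```python
from h import *
o=bot.get_obs(); im=snap('wrist','w4'); print(o['clock'],o['eef_pos'])
```

```text
9.05 [ 0.42854418 -0.29165906  0.24291323]
```

View pics/w4.png

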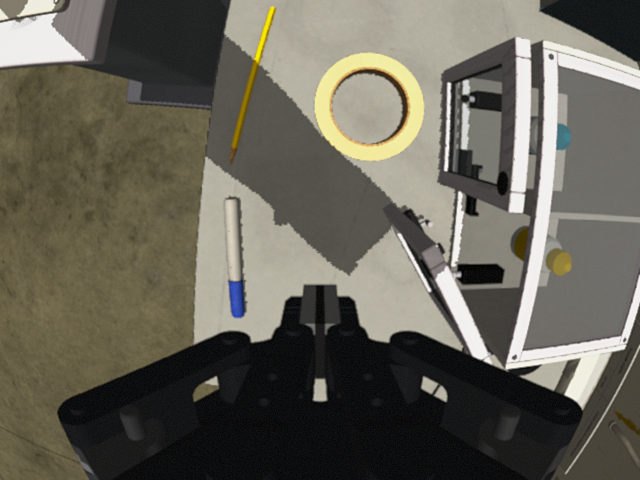

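{"fn": "drive_tool", "kwargs": {"rows": [{"dx":0.3,"dy":0.7,"dz":0,"wx":0,"wy":0,"wz":0,"hand":0},{"dx":0.6,"dy":1.4,"dz":0,"wx":0,"wy":0,"wz":0,"hand":0},{"dx":0.72,"dy":1.94,"dz":0,"wx":0,"wy":0,"wz":0,"hand":0},{"dx":0.72,"dy":1.94,"dz":0.4,"wx":0,"wy":0,"wz":0,"hand":0},{"dx":0.72,"dy":1.94,"dz":0.8,"wx":0,"wy":0,"wz":0,"hand":0},{"dx":0.72,"dy":1.94,"dz":1.2,"wx":0,"wy":0,"wz":0,"hand":0},{"dx":0.72,"dy":1.94,"dz":1.4,"wx":0,"wy":0,"wz":0,"hand":0},{"dx":0.72,"dy":1.94,"dz":1.4,"wx":0,"wy":0,"wz":0,"hand":0}]}}

```text
clock: 9.9
eef_pos: [0.5146, -0.2384, 0.166]
tool_rot: [0.648, 0.761, -0.001, -0.002]
ft_force: [-0.3, 0.2, 0.0]
grip_width: -0.0
grasp_force: 0.0
```

Run:
```python
from h import *
o=bot.get_obs(); im=snap('wrist','w5'); d=o['eef_pos'][:2]-[.635,-.234]; print(o['clock'],o['eef_pos'],o['ft_force'],R.from_euler('z',-.16).as_matrix()[:2,:2]@d)
cv2.imwrite('pics/w5c.png',cv2.resize(im[120:420,200:600,::-1],None,fx=2,fy=2))
```

```text
9.9 [ 0.51462976 -0.23840486  0.16601734] [-0.30483679  0.24115597  0.02652524] [-0.11953456  0.01482857]
```

View pics/w5c.png

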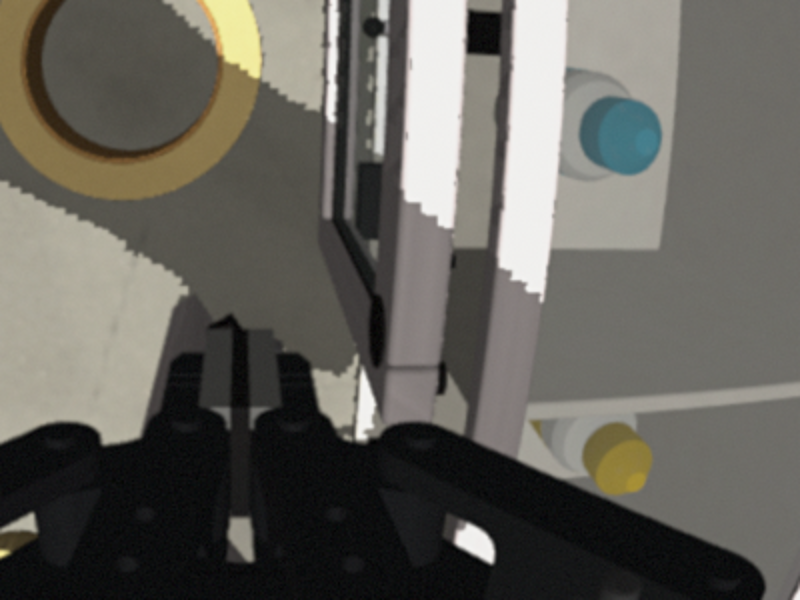

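{"fn": "drive_tool", "kwargs": {"rows": [{"dx":0,"dy":0,"dz":0.2,"wx":0,"wy":0,"wz":0,"hand":0},{"dx":0,"dy":0,"dz":0.4,"wx":0,"wy":0,"wz":0,"hand":0},{"dx":-0.25,"dy":0,"dz":0.4,"wx":0,"wy":0,"wz":0,"hand":0},{"dx":-0.5,"dy":0,"dz":0.4,"wx":0,"wy":0,"wz":0,"hand":0},{"dx":-0.75,"dy":0,"dz":0.4,"wx":0,"wy":0,"wz":0,"hand":0},{"dx":-0.96,"dy":0,"dz":0.4,"wx":0,"wy":0,"wz":0,"hand":0},{"dx":-1.05,"dy":-0.15,"dz":0.4,"wx":0,"wy":0,"wz":0,"hand":0},{"dx":-1.18,"dy":-0.33,"dz":0.4,"wx":0,"wy":0,"wz":0,"hand":0},{"dx":-1.18,"dy":-0.33,"dz":0.4,"wx":0,"wy":0,"wz":0,"hand":0}]}}

```text
clock: 10.85
eef_pos: [0.5076, -0.3012, 0.1488]
tool_rot: [0.649, 0.761, -0.0, -0.0]
ft_force: [0.6, -0.1, -0.2]
grip_width: 0.0002
grasp_force: 0.0
```

Run:
```python
from h import *
o=bot.get_obs(); d=o['eef_pos'][:2]-[.635,-.234]; print(o['clock'],o['eef_pos'],o['ft_force'],R.from_euler('z',-.16).as_matrix()[:2,:2]@d)
a=snap('side','d6');b=snap('scene','s6')
cv2.imwrite('pics/x6.png',np.hstack([cv2.resize(i[r:r+150,c:c+150,::-1],(400,400)) for i,r,c in((a,235,270),(b,200,330))]))
```

```text
10.85 [ 0.5076102  -0.3012187   0.14881414] [ 0.6034509  -0.06622216 -0.23232703] [-0.13647185 -0.04606462]
```

View pics/x6.png

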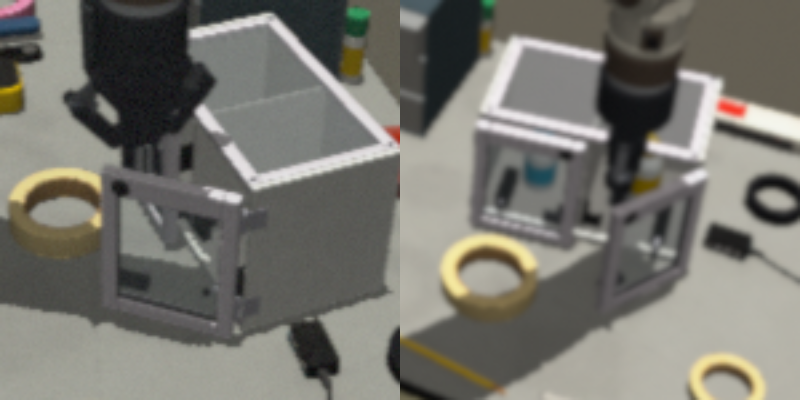

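{"fn": "drive_tool", "kwargs": {"rows": [{"dx":-0.1,"dy":-0.14,"dz":0,"wx":0,"wy":0,"wz":0,"hand":0},{"dx":-0.22,"dy":-0.27,"dz":0,"wx":0,"wy":0,"wz":0,"hand":0},{"dx":-0.38,"dy":-0.38,"dz":0,"wx":0,"wy":0,"wz":0,"hand":0},{"dx":-0.54,"dy":-0.49,"dz":0,"wx":0,"wy":0,"wz":0,"hand":0},{"dx":-0.72,"dy":-0.58,"dz":0,"wx":0,"wy":0,"wz":0,"hand":0},{"dx":-0.9,"dy":-0.65,"dz":0,"wx":0,"wy":0,"wz":0,"hand":0},{"dx":-1.02,"dy":-0.68,"dz":0,"wx":0,"wy":0,"wz":0,"hand":0},{"dx":-1.12,"dy":-0.69,"dz":0,"wx":0,"wy":0,"wz":0,"hand":0},{"dx":-1.12,"dy":-0.69,"dz":0,"wx":0,"wy":0,"wz":0,"hand":0},{"dx":-0.9,"dy":-0.69,"dz":0,"wx":0,"wy":0,"wz":0,"hand":0},{"dx":-0.6,"dy":-0.69,"dz":0,"wx":0,"wy":0,"wz":0,"hand":0},{"dx":-0.5,"dy":-0.69,"dz":0,"wx":0,"wy":0,"wz":0,"hand":0},{"dx":-0.5,"dy":-0.69,"dz":-0.6,"wx":0,"wy":0,"wz":0,"hand":0},{"dx":-0.5,"dy":-0.69,"dz":-1.4,"wx":0,"wy":0,"wz":0,"hand":0},{"dx":-0.5,"dy":-1.2,"dz":-2,"wx":0,"wy":0,"wz":0,"hand":0},{"dx":-0.5,"dy":-1.2,"dz":-2,"wx":0,"wy":0,"wz":0,"hand":0},{"dx":-0.5,"dy":-1.2,"dz":-2,"wx":0,"wy":0,"wz":0,"hand":0}]}}

```text
clock: 12.65
eef_pos: [0.4541, -0.3344, 0.25]
tool_rot: [0.648, 0.761, 0.0, 0.001]
ft_force: [0.2, 0.8, -0.4]
grip_width: -0.0001
grasp_force: 0.0
```

Run:
```python
from h import *
o=bot.get_obs(); print(o['clock'],o['eef_pos'],o['ft_force'])
a=snap('side','d7');b=snap('wrist','w7')
cv2.imwrite('pics/x7.png',np.hstack([cv2.resize(a[235:385,270:420,::-1],(400,400)),cv2.resize(b[0:400,200:600,::-1],(400,400))]))
```

```text
12.65 [ 0.45411288 -0.33435405  0.24998923] [ 0.21384168  0.76530539 -0.43723218]
```

View pics/x7.png

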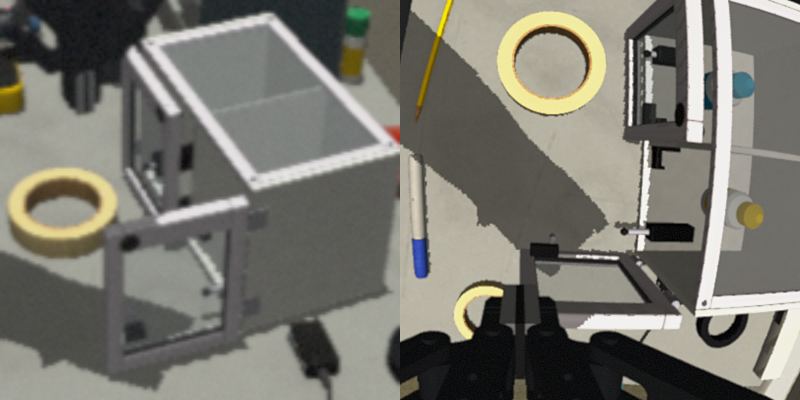

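Run:
```python
from h import *
S=lambda x,y:onz('side',270+x/2.667,235+y/2.667,.157)
for h,f in[((245,199),(163,218)),((246,207),(106,235))]:
    v=S(*f)-S(*h); c=R.from_euler('z',-.16).apply(v); print(S(*h).round(3),S(*f).round(3),np.linalg.norm(v),np.arctan2(-c[0],c[1]))
o=bot.get_obs()
for u,v in((680,318),(680,327),(547,325)):
    a,b=wray(u-200,v,o); print((a+b*(.157-a[2])/b[2]).round(3))
```

```text
[ 0.577 -0.372  0.157] [ 0.508 -0.379  0.157] 0.06904782355059867 1.5229089483650131
[ 0.574 -0.381  0.157] [ 0.461 -0.389  0.157] 0.11356476813541103 1.4787022359999358
[ 0.574 -0.366  0.157]
[ 0.577 -0.373  0.157]
[ 0.479 -0.383  0.157]
```

Door stands at about 1.48 rad, the tape is clear, the other door is shut and the arm is free.

```bash
python3 -c "
from workcell import bot
print(bot.job_done())"
```

```text
the job is handed in; nothing more can be done
None
```

The job is handed in: the right-hand door, the one in front of the yellow ink, stands open at about 1.48 rad (measured from the pictures), the tape roll was slid at least 0.2 m from that door's hinge, and the other door looks shut; the hand-in returned no verdict.

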